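# Start the crank bolt of a clamping saddle

### The arm

A 6-joint arm with a two-finger parallel gripper is mounted at the origin on the work surface. World frame = base frame: x ahead of the robot, y to its left, z up, the work surface at z = 0. Lengths are in m, angles in rad, forces in N, time in s.
With the tool pointing down it reaches from about 0.3 to 0.95 m from the base axis. Payload 3.1 kg.
Tool frame: the origin (TCP) lies between the finger pads; the fingertips stand ahead of it and the grasp point (between the pads) lies 2 mm behind it (env.finger_overhang is the z of the fingertips in the tool frame, in m); z points along the fingers, y is the line along which they close (so a half turn about z gives the same grasp; the last joint's range is limited). The gripper opens to 85 mm and grips with 20 to 120 N. Pads are 22 mm wide; open, the fingers measure 114 mm over their backs; the gripper's body (76 mm by 85 mm) begins 54 mm behind the grasp point. The pads swing forward as they close: fully open they stand 13 mm farther back than shut.
Start: joints at [-1.181, 0.308, 1.634, -0, 1.2, -0.07], TCP at [0.277, -0.56, 0.248] pointing down, gripper open.
Joint ranges: [-3.06, 3.06], [-0.79, 1.96], [0.05, 2.63], [-1.19, 4.34], [0.05, 2.64], [-2.94, 2.94]. Speed limits (rad/s): [2.79, 2.79, 3.14, 3.14, 3.14, 3.14].

### API

Orientations are given as a unit quaternion [w, x, y, z].
In Python, from plant import env, vision, sign_off gives the robot as it stands.
- The arm moves only by the shell command python3 -m handwheel 'ROWS' [OPENING] [FORCE]. ROWS is JSON, a list of rows, each a list of 6 numbers: the shift along the tool's x, y, z normalised to -1 to 1, where 1 is 0.1 m, then the turn, a rotation vector about the tool's x, y, z normalised to -1 to 1, where 1 is pi rad. In form: [[dx, dy, dz, ax, ay, az], ...]. A call has exactly 10 rows; each row is the pose to reach, as a shift and turn from the pose commanded when the call began, along the tool's axes at that moment, turning the shorter way round; what a row does not reach only later rows make up. A row lasts 1/8 s, in which the tool goes at most 62.5 mm and 10.7 degrees, less where a joint would pass 70% of its speed; a pose out of reach is approached as far as the arm can. A call with a number of a shift or a turn outside -1 to 1 is refused whole. A call with a gripper value outside its range is refused whole. OPENING is the gripper command: -1 is fully open, 1 is shut, values between are in proportion, set as the call begins (- or left out, the last holds). The fingers move at their own pace and stop on an object; FORCE is the grip in N (left out, the last holds). Time passes only in rows, so rows that repeat a pose let the fingers close, or fill a call up. It gives the time, the measured TCP pose, the force, the opening and the grip force at its end, in the units of the state.
- env.read_state(): the state, without advancing time (a new reading comes with each control period).
- vision.get_image(name): name is "scene" or "top" or "wrist"; returns a dict with "frame" (480x640x3 uint8, red, green, blue), "mtx" (3x3 intrinsics, pixels), "world_from_camera" (4x4, takes a point from camera to world coordinates). Camera axes: x right, y down, z forward; pixel columns grow to the right and rows downward; lengths in m; the calibration is good to about 2 mm. A picture is of the moment at which its call begins. There is no depth.
- sign_off(): hands the job in; it is judged then, once.
The state is a dict: "time": time; "qpos": joint angles; "joint_velocities": joint speeds; "tau": joint torques, N m; "tool_pos": TCP position; "tool_rot": TCP orientation; "contact_force": force on the tool from outside, world axes, zero at the start; "ft_torque": the same for the moment, N m; "finger_gap": finger opening in m; "gripper_force": force on a finger pad.
Only numpy, scipy, OpenCV 4.12 (cv2) and the standard library are available. Lean on these libraries where they do the work, as an engineer would, in place of code of your own. Each camera call takes 0.05 s, during which the arm holds its last target. There are 200 camera calls.

### The job

On the clamping fixture, first swing the red cam lever (counter-clockwise seen from above) all the way over to its stop so that the blue saddle is locked. Then take the crank of the bolt by its black upright sleeve and turn it backward (counter-clockwise seen from above) until you feel the bolt drop into the thread, and from there turn it one full turn forward (clockwise), so that the thread is started. Do not shove the saddle along or disturb the tool holders, the end-mill block and the tube pack, and finish while still gripping the sleeve, keeping the bolt there: do not let go.

Things in the scene. Friction and masses are not known exactly. Their poses are not given: they have to be found in the camera images.
- fixture: Steel base plate, 170 mm (its x) by 400 mm (its y), 15 mm thick, fixed to the bench, with two rails along its y; origin at the centre of its underside. Its front rail (x -61 to -45 mm) is 32 mm high, its back fence (x 24 to 59 mm) 50 mm. Placed and turned differently each time.
- bolt_head (a point): On the bolt's vertical axis, on the flat top of its steel hub (38 mm diameter, yellow dash on top), about 110 mm above the bench at the start. Hub and crank arm sink with the bolt. The bolt stands in a brass boss (52 mm diameter) on the blue saddle; nothing on the saddle is higher than the hub except the sleeve and its pin.
- sleeve: Black upright sleeve of the crank, 20 mm diameter, 38 mm high, on a pin 40 mm from the bolt's axis; origin at its centre, about 130 mm above the bench. It spins freely on the pin and slides up to 16 mm up it, so a gripper holding it can stay at one height while the bolt sinks. The pin's cap ends up to 21 mm above the sleeve; the crank arm lies right under the sleeve.
- bolt (a joint): Bolt's turning angle (rad), growing clockwise from above (forward). Takes 1 N at the sleeve, to 9 N if led off circle. The value of the drop differs each time. At first the bolt sits crossed on the thread's crest: forward it jams; backward it runs level for 1 to 4.6 rad, then drops; 0.2 to 0.5 rad further back is a firm stop. From the drop it screws forward with 6 mm pitch, at most 1.5 turns.
- bolt_drop (a joint): How far the bolt has sunk (m): 0 on the crest at the start, 0.006 when it has dropped into the thread's mouth, and 0.006 more for every forward turn from there (0.012 after one turn).
- lever (a joint): Cam lever's angle (rad): near 0 open (it points along the fixture's -x, towards the robot), growing counter-clockwise from above to a stop at 1.62 (it then points along the fixture's -y). From about 1.1 its nose rubs on the fence and locks the saddle; the lever stays where left. Takes 1 to 4 N at its grip, about 9 N when clamping.
- lever_grip (a point): Middle (half height) of the upper grip of the red lever: an upright cylinder 20 mm diameter, 36 mm high, fixed at the lever's end, 85 mm from its pivot; this point lies about 89 mm above the bench.
- lever_pivot (a point): Point on the lever's vertical pivot axis, at the height of lever_grip; carried by the blue saddle. The lever's arm lies 13 to 22 mm below this height.
- saddle: Blue saddle, 62 x 200 mm, that slides along the fixture's y stiffly (5 N) until locked; carries lever and bolt. Origin at the fixture's middle line, 16 mm above the bench; the bolt's axis is at its x 0, y +50 mm, the lever's pivot at x +30, y -90 mm. Axes as the fixture's.
- holder_a: Black steel tool holder, 48 mm diameter, 80 mm tall, standing on the bench; origin under its centre. Leave alone.
- holder_b: Another such tool holder. Leave alone.
- mill_block: Dark wooden block 60 x 250 mm, 35 mm high, with end mills standing in it to 100 mm height; origin under its centre. Leave alone.
- tube_pack: Strapped pack of pale plastic tool tubes, 70 x 70 x 77 mm; origin under its centre. Leave alone.

How it is judged:
By the outcome, as a careful person would: the job done as asked, in the order asked, and still so for the second after the job is handed in, while the arm keeps its last pose, push and grip.
It also fails if it takes over 67 s, if anything falls off the work surface, if the arm or the gripper's body presses on something with over 40 N, if the wrist force passes 120 N, or if a joint passes its speed limit or range.

## Working session

There is one attempt and no reset: what is moved stays moved. The work goes in short steps, Python scripts to look and compute and a shell command to move; the robot and the scene stay as the last step left them, time stands still between calls to the robot, and variables do not carry over. Pictures are saved under pics/ and viewed, at most 10 in all, crops included, and the job is handed in when it is done.

```bash
ls; mkdir -p pics; python3 - <<'E'
from plant import env, vision
import cv2, numpy as np
s=env.read_state(); print({k:np.round(v,3) for k,v in s.items()}, env.finger_overhang)
for n in ["scene","top"]:
    i=vision.get_image(n); cv2.imwrite(f"pics/{n}0.png",i["frame"][:,:,::-1]); np.savez(f"pics/{n}0.npz",**i)
    print(n,np.round(i["mtx"],1),np.round(i["world_from_camera"],3))
E
```

```text
pics
{'time': np.float64(0.0), 'qpos': array([-1.181,  0.309,  1.635,  0.   ,  1.2  , -0.07 ]), 'joint_velocities': array([ 0.002, -0.002, -0.001, -0.001, -0.   ,  0.001]), 'tau': array([-2.0000e-03, -4.1525e+01, -2.7667e+01, -0.0000e+00,  1.0000e-02,
        0.0000e+00]), 'tool_pos': array([ 0.277, -0.559,  0.247]), 'tool_rot': array([-0.001,  0.974,  0.228, -0.   ]), 'contact_force': array([-0.803, -1.18 ,  0.229]), 'ft_torque': array([-0.036,  0.027, -0.012]), 'gripper_force': np.float64(0.0), 'finger_gap': np.float64(0.086)} 0.017
scene [[619.5   0.  316.5]
 [  0.  619.5 240.9]
 [  0.    0.    1. ]] [[-0.86   0.408 -0.306  0.991]
 [ 0.509  0.672 -0.538  0.693]
 [-0.014 -0.619 -0.785  1.159]
 [ 0.     0.     0.     1.   ]]
top [[564.1   0.  312.6]
 [  0.  564.1 243.6]
 [  0.    0.    1. ]] [[ 0.012 -0.985  0.171  0.396]
 [-1.    -0.015 -0.015 -0.014]
 [ 0.017 -0.171 -0.985  1.34 ]
 [ 0.     0.     0.     1.   ]]
```

View pics/top0.png

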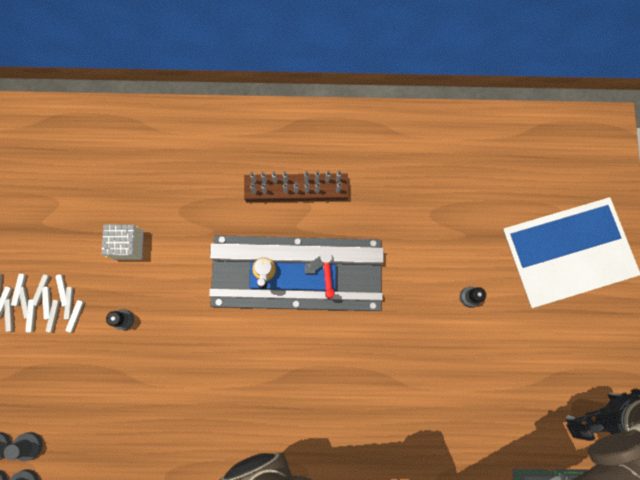

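View pics/scene0.png

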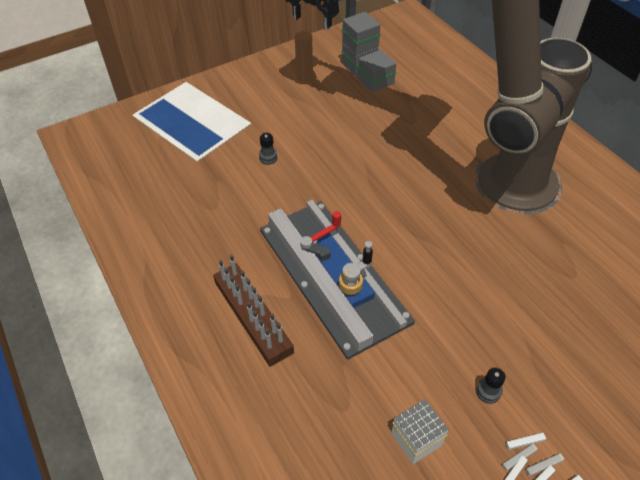

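The top view shows the fixture centred near (297,272), nearly aligned with the world axes, with the bolt hub at about (263,267), the sleeve at about (261,281) towards the robot, and the red lever grip at about (330,294). In the scene view the sleeve is at (368,254), the hub at (350,270) and the red grip at (337,218).

```bash
cat > h.py <<'E'
import numpy as np, cv2
from plant import env, vision
def snap(n,f):
    i=vision.get_image(n); cv2.imwrite(f"pics/{f}.png",i["frame"][:,:,::-1]); np.savez(f"pics/{f}.npz",**i); return i
def ray(i,p):
    T=i["world_from_camera"]; d=T[:3,:3]@np.linalg.solve(i["mtx"],[p[0],p[1],1.]); return T[:3,3],d
def onz(i,p,z):
    o,d=ray(i,p); return o+d*(z-o[2])/d[2]
def cross(i,p,j,q):
    (a,u),(b,v)=ray(i,p),ray(j,q)
    s=np.linalg.lstsq(np.c_[u,-v],b-a,rcond=None)[0]; A,B=a+u*s[0],b+v*s[1]; return (A+B)/2,np.linalg.norm(A-B)
def proj(i,X):
    T=i["world_from_camera"]; c=i["mtx"]@(T[:3,:3].T@(np.array(X)-T[:3,3])); return c[:2]/c[2]
def red(i):
    h=cv2.cvtColor(i["frame"],cv2.COLOR_RGB2HSV); return (((h[...,0]<6)|(h[...,0]>174))&(h[...,1]>190)&(h[...,2]>90)).astype(np.uint8)
def to_tool(X,yaw=None):
    from scipy.spatial.transform import Rotation as R
    s=env.read_state(); w,x,y,z=s["tool_rot"]; M=R.from_quat([x,y,z,w]).as_matrix()
    return np.round(M.T@(np.array(X)-s["tool_pos"])/0.1,3)
E
python3 - <<'E'
from h import *
t=dict(np.load("pics/top0.npz"));s=dict(np.load("pics/scene0.npz"))
print("centre",onz(t,(297,272.5),.015))
a,b=onz(t,(221,240),.015),onz(t,(373,243),.015);print("yaw",np.degrees(np.arctan2(*( (a-b)[[0,1]]*[-1,1]))))
for i,c in((t,(330,285)),(s,(325,230))):
    m=red(i);n,l,st,ce=cv2.connectedComponentsWithStats(m)
    k=min([k for k in range(1,n) if st[k,4]>15],key=lambda k:np.hypot(*(ce[k]-c)));print(st[k],ce[k])
print("grip",onz(t,(330,294),.107),cross(t,(330,294),s,(337,218)))
print("hub",onz(t,(263,266),.11),cross(t,(263,266),s,(351,268)))
print("sleeve",onz(t,(261,281),.15))
for X in ([.41,.0,.248],):print(to_tool(X))
E
```

```text
centre [0.55632176 0.00204501 0.015     ]
yaw -0.2682678226635623
[326 264   8  34 104] [329.13461538 282.98076923]
[312 212  29  28 152] [329.39473684 225.75657895]
grip [ 0.49898306 -0.07194785  0.107     ] (array([ 0.50050787, -0.07280699,  0.08833397]), np.float64(7.432446401491612e-05))
hub [0.55812527 0.07574388 0.11      ] (array([0.55810071, 0.07536677, 0.11221688]), np.float64(0.0006858030684709881))
sleeve [0.52085906 0.07618551 0.15      ]
[ 3.674e+00 -4.423e+00  1.000e-03]
```

```bash
for k in 1 2 3; do :; done
python3 -m handwheel '[[0.1,-0.08,0,0,0,0],[0.2,-0.16,0,0,0,0],[0.3,-0.25,0,0,0,0],[0.4,-0.33,0,0,0,0],[0.5,-0.41,0,0,0,0],[0.6,-0.49,0,0,0,0],[0.7,-0.57,0,0,0,0],[0.8,-0.66,0,0,0,0],[0.9,-0.74,0,0,0,0],[1,-0.82,0,0,0,0]]' -1 20
python3 -m handwheel '[[0.1,-0.08,0,0,0,0],[0.2,-0.16,0,0,0,0],[0.3,-0.25,0,0,0,0],[0.4,-0.33,0,0,0,0],[0.5,-0.41,0,0,0,0],[0.6,-0.49,0,0,0,0],[0.7,-0.57,0,0,0,0],[0.8,-0.66,0,0,0,0],[0.9,-0.74,0,0,0,0],[1,-0.82,0,0,0,0]]'
python3 -m handwheel '[[0.1,-0.08,0,0,0,0],[0.2,-0.16,0,0,0,0],[0.3,-0.25,0,0,0,0],[0.4,-0.33,0,0,0,0],[0.5,-0.41,0,0,0,0],[0.6,-0.49,0,0,0,0],[0.7,-0.57,0,0,0,0],[0.8,-0.66,0,0,0,0],[0.9,-0.74,0,0,0,0],[1,-0.82,0,0,0,0]]'
python3 -m handwheel '[[0.1,-0.08,0,0,0,0.01],[0.2,-0.16,0,0,0,0.03],[0.3,-0.25,0,0,0,0.04],[0.4,-0.33,0,0,0,0.06],[0.5,-0.41,0,0,0,0.07],[0.6,-0.49,0,0,0,0.09],[0.7,-0.57,0,0,0,0.1],[0.8,-0.66,0,0,0,0.12],[0.9,-0.74,0,0,0,0.14],[1,-0.82,0,0,0,0.146]]'
python3 - <<'E'
from h import *
i=snap("wrist","w1");print(np.round(i["world_from_camera"],3))
print(env.read_state()["tool_pos"],env.read_state()["tool_rot"],env.read_state()["time"])
print(proj(i,[.5,-.0725,.107]),proj(i,[.558,.0755,.11]))
E
```

```text
time: 1.35
tool_pos: [0.3309, -0.4415, 0.2483]
tool_rot: [0.0, 0.974, 0.228, 0.0]
contact_force: [0.9, -0.0, 0.1]
finger_gap: 0.0857
gripper_force: 0.0
time: 2.6
tool_pos: [0.3841, -0.3236, 0.2483]
tool_rot: [0.0, 0.974, 0.228, 0.0]
contact_force: [0.2, -0.0, -0.5]
finger_gap: 0.0854
gripper_force: 0.0
time: 3.85
tool_pos: [0.4374, -0.2057, 0.2483]
tool_rot: [0.0, 0.974, 0.228, 0.0]
contact_force: [-0.6, 0.2, -0.3]
finger_gap: 0.0854
gripper_force: 0.0
time: 5.1
tool_pos: [0.4905, -0.0878, 0.2483]
tool_rot: [0.0, 1.0, 0.0, 0.0]
contact_force: [-0.1, -0.5, 0.1]
finger_gap: 0.0855
gripper_force: 0.0
[[ 0.    -0.963 -0.268  0.558]
 [-1.    -0.     0.    -0.088]
 [-0.     0.268 -0.963  0.374]
 [ 0.     0.     0.     1.   ]]
[ 0.49104882 -0.08668118  0.24831693] [-6.39182683e-04  9.99999663e-01  3.55631601e-04  3.72574744e-04] 5.15
[297.79513247 215.17235475] [ 65.99610799 127.76107323]
```

View pics/w1.png

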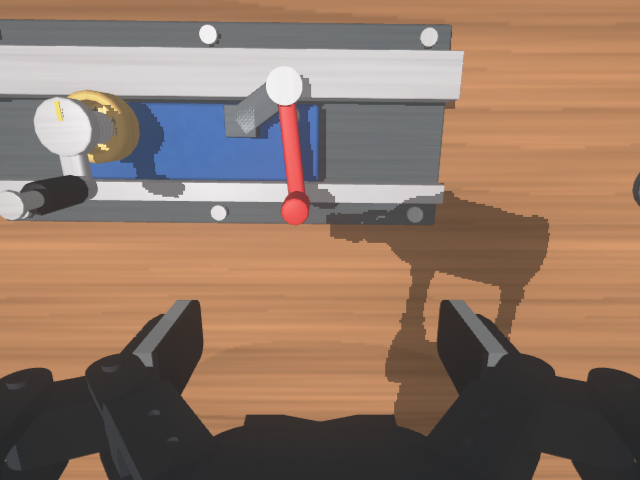

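The wrist view shows the lever grip top at (295,210), the pivot disc at (284,86), the hub top at (63,127) and the sleeve from (85,188) up to its cap at (12,205). The fixture is turned by under 1°.

```bash
python3 - <<'E'
from h import *
i=dict(np.load("pics/w1.npz"))
g=onz(i,(295,210),.107);print("grip",g)
b=onz(i,(63,127),.11);print("hub",b,"pivot by saddle",b[:2]+[.030,-.140]);
for z in (.07,.08,.09):print("pivot",onz(i,(284,86),z))
print("cap",onz(i,(10,206),.170), "sleeve bottom",onz(i,(86,188),.112))
g[2]=.099;print(to_tool(g))
E
```

```text
grip [ 0.50362874 -0.07063296  0.107     ]
hub [0.55847053 0.07734444 0.11      ] pivot by saddle [ 0.58847053 -0.06265556]
pivot [ 0.58704763 -0.06184882  0.07      ]
pivot [ 0.58608265 -0.0626989   0.08      ]
pivot [ 0.58511767 -0.06354899  0.09      ]
cap [0.51849916 0.07448007 0.17      ] sleeve bottom [0.51947372 0.06760739 0.112     ]
[ 0.125 -0.158  1.493]
```

```bash

python3 -m handwheel '[[0.06,-0.08,0.1,0,0,0],[0.12,-0.16,0.2,0,0,0],[0.12,-0.16,0.3,0,0,0],[0.12,-0.16,0.4,0,0,0],[0.12,-0.16,0.5,0,0,0],[0.12,-0.16,0.6,0,0,0],[0.12,-0.16,0.7,0,0,0],[0.12,-0.16,0.8,0,0,0],[0.12,-0.16,0.9,0,0,0],[0.12,-0.16,0.9,0,0,0]]'
python3 -m handwheel '[[0,0,0.1,0,0,0],[0,0,0.2,0,0,0],[0,0,0.3,0,0,0],[0,0,0.4,0,0,0],[0,0,0.5,0,0,0],[0,0,0.61,0,0,0],[0,0,0.61,0,0,0],[0,0,0.61,0,0,0],[0,0,0.61,0,0,0],[0,0,0.61,0,0,0]]'
python3 -m handwheel '[[0,0,0,0,0,0],[0,0,0,0,0,0],[0,0,0,0,0,0],[0,0,0,0,0,0],[0,0,0,0,0,0],[0,0,0,0,0,0],[0,0,0,0,0,0],[0,0,0,0,0,0],[0,0,0,0,0,0],[0,0,0,0,0,0]]' 0.65 20
python3 - <<'E'
from h import *
i=snap("wrist","w2");print(env.read_state()["tool_pos"],env.read_state()["time"])
E
```

```text
time: 6.4
tool_pos: [0.5014, -0.0725, 0.1572]
tool_rot: [-0.0, 1.0, 0.001, -0.001]
contact_force: [-0.2, -0.2, -0.0]
finger_gap: 0.0856
gripper_force: 0.0
time: 7.65
tool_pos: [0.5026, -0.0727, 0.0977]
tool_rot: [0.0, 1.0, 0.001, 0.0]
contact_force: [-0.0, 0.7, 0.3]
finger_gap: 0.0854
gripper_force: 0.0
time: 8.9
tool_pos: [0.5022, -0.0726, 0.0974]
tool_rot: [-0.0, 1.0, 0.001, -0.0]
contact_force: [-0.7, 0.1, 2.6]
finger_gap: 0.0193
gripper_force: 22.4
[ 0.50219792 -0.072614    0.09732498] 8.95
```

View pics/w2.png

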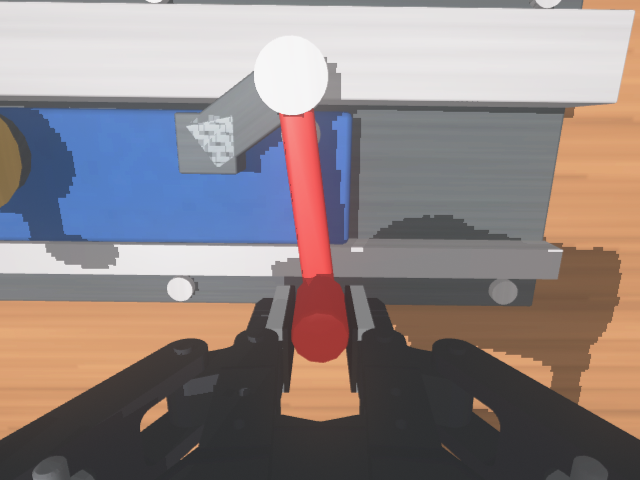

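The grip is seated between the pads, with the red cylinder at (320,320) and the pivot disc at (291,76). Next I swing the lever along its arc, turning the tool with it.

```bash

python3 -m handwheel '[[0.01,0.063,0,0,0,-0.024],[0.025,0.125,0,0,0,-0.048],[0.045,0.186,0,0,0,-0.072],[0.068,0.245,0,0,0,-0.096],[0.097,0.302,0,0,0,-0.119],[0.129,0.357,0,0,0,-0.143],[0.166,0.409,0,0,0,-0.167],[0.206,0.458,0,0,0,-0.191],[0.25,0.504,0,0,0,-0.215],[0.297,0.547,0,0,0,-0.239]]'
python3 - <<'E'
from h import *
s=env.read_state();print(s["tool_pos"],s["time"],s["contact_force"])
i=snap("wrist","w3")
h=cv2.cvtColor(i["frame"],cv2.COLOR_RGB2HSV)
print(proj(i,[.587,-.0625,.08]))
E
```

```text
time: 10.2
tool_pos: [0.5322, -0.1281, 0.0974]
tool_rot: [0.001, 0.93, 0.368, -0.0]
contact_force: [-1.1, -1.2, 2.0]
finger_gap: 0.0186
gripper_force: 22.4
[ 0.53216872 -0.12812935  0.09736443] 10.2 [-1.11342998 -1.24117332  2.04723779]
[290.75273597  74.52404053]
```

```bash

python3 -m handwheel '[[0.01,0.063,0,0,0,-0.024],[0.025,0.125,0,0,0,-0.048],[0.045,0.186,0,0,0,-0.072],[0.068,0.245,0,0,0,-0.096],[0.097,0.302,0,0,0,-0.119],[0.129,0.357,0,0,0,-0.143],[0.166,0.409,0,0,0,-0.167],[0.206,0.458,0,0,0,-0.191],[0.25,0.504,0,0,0,-0.215],[0.297,0.547,0,0,0,-0.239]]'
python3 -m handwheel '[[0.003,0.02,0,0,0,-0.007],[0.006,0.04,0,0,0,-0.014],[0.01,0.06,0,0,0,-0.02],[0.01,0.06,0,0,0,-0.02],[0.01,0.06,0,0,0,-0.02],[0.01,0.06,0,0,0,-0.02],[0.01,0.06,0,0,0,-0.02],[0.01,0.06,0,0,0,-0.02],[0.01,0.06,0,0,0,-0.02],[0.01,0.06,0,0,0,-0.02]]'
python3 - <<'E'
from h import *
s=env.read_state();print(s["tool_pos"],s["time"],s["contact_force"])
i=snap("wrist","w4")
E
```

```text
time: 11.5
tool_pos: [0.5913, -0.1483, 0.0976]
tool_rot: [0.001, 0.73, 0.683, -0.001]
contact_force: [-7.9, -4.6, 4.0]
finger_gap: 0.0193
gripper_force: 22.7
time: 12.75
tool_pos: [0.5915, -0.1476, 0.0973]
tool_rot: [-0.004, 0.709, 0.705, -0.005]
contact_force: [-14.2, -4.4, 12.2]
finger_gap: 0.019
gripper_force: 24.2
[ 0.59148518 -0.14762066  0.09727107] 12.75 [-14.24976891  -4.42856821  12.1536904 ]
```

View pics/w4.png

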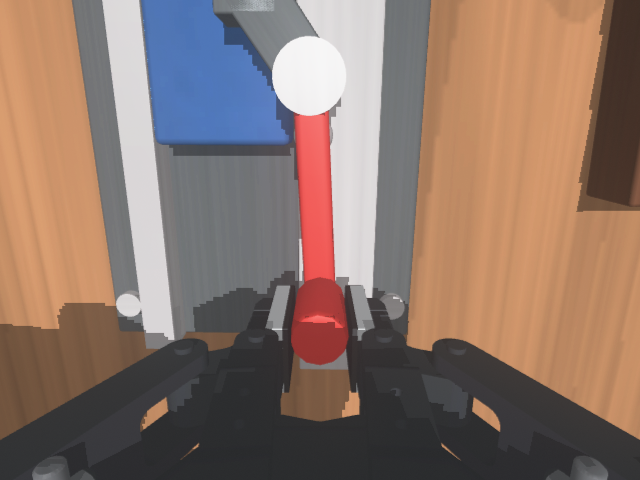

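The arm has stopped moving while the push rose to 14 N. The lever at (315,190) runs along the fence, so it is at its stop. Next I release, rise and go over to the sleeve.

```bash

python3 -m handwheel '[[0,0,0,0,0,0],[0,0,0,0,0,0],[0,0,0,0,0,0],[0,0,0,0,0,0],[0,0,-0.1,0,0,0],[0,0,-0.3,0,0,0],[0,0,-0.5,0,0,0],[0,0,-0.7,0,0,0],[0,0,-0.9,0,0,0],[0,0,-1,0,0,0]]' -1
python3 -m handwheel '[[0.1,-0.07,-0.05,0,0,0],[0.2,-0.14,-0.1,0,0,0],[0.3,-0.21,-0.2,0,0,0],[0.4,-0.28,-0.3,0,0,0],[0.5,-0.35,-0.3,0,0,0],[0.6,-0.42,-0.3,0,0,0],[0.7,-0.5,-0.3,0,0,0],[0.8,-0.57,-0.3,0,0,0],[0.9,-0.64,-0.3,0,0,0],[1,-0.7,-0.3,0,0,0]]'
python3 -m handwheel '[[0.1,0,0,0,0,0],[0.2,0,0,0,0,0],[0.3,0,0,0,0,0],[0.4,0,0,0,0,0],[0.5,0,0,0,0,0],[0.6,0,0,0,0,0],[0.7,0,0,0,0,0],[0.8,0,0,0,0,0],[0.9,0,0,0,0,0],[1,0,0,0,0,0]]'
python3 - <<'E'
from h import *
s=env.read_state();print(s["tool_pos"],s["tool_rot"],s["time"],s["contact_force"])
i=snap("wrist","w5");snap("scene","s5"); snap("top","t5")
E
```

```text
time: 14.05
tool_pos: [0.598, -0.1467, 0.1997]
tool_rot: [0.001, 0.709, 0.705, 0.001]
contact_force: [-0.6, -0.4, -0.1]
finger_gap: 0.0858
gripper_force: 0.0
time: 15.3
tool_pos: [0.5271, -0.0454, 0.2272]
tool_rot: [-0.0, 0.709, 0.705, -0.0]
contact_force: [0.6, 0.8, -0.3]
finger_gap: 0.0855
gripper_force: 0.0
time: 16.55
tool_pos: [0.5281, 0.0546, 0.2273]
tool_rot: [0.0, 0.709, 0.705, 0.0]
contact_force: [0.5, -0.5, -0.0]
finger_gap: 0.0855
gripper_force: 0.0
[0.52813658 0.05462299 0.22730132] [1.94917718e-05 7.08932783e-01 7.05276051e-01 1.56653384e-05] 16.55 [ 0.47222947 -0.46023554 -0.0378694 ]
```

View pics/w5.png

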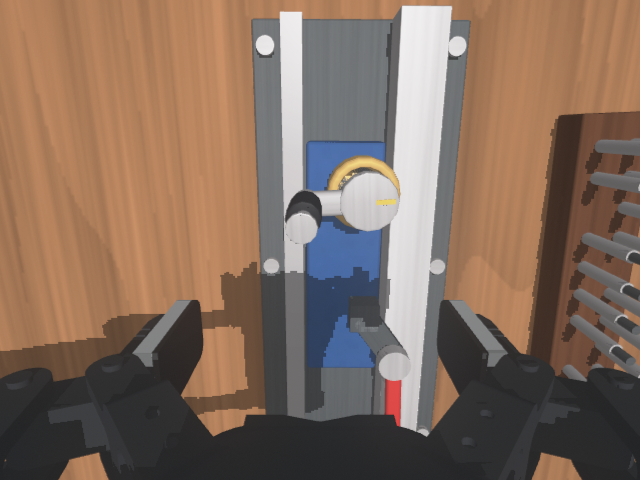

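The wrist view shows the hub top centred at (369,201), the pin cap at (302,227) and the black sleeve below it around (305,205).

```bash
python3 - <<'E'
from h import *
i=dict(np.load("pics/w5.npz"))
b=onz(i,(369.5,201),.11);print("hub",b)
for z in (.15,.155,.16,.165,.17):
    c=onz(i,(302,227),z);d=c-b;print(z,c,np.hypot(d[0],d[1]),np.degrees(np.arctan2(d[1],d[0])))
c=b+[-.04,0,0]
for z in (.111,.149,.17): print(z,proj(i,[c[0],c[1],z]))
c=[b[0]-.04,b[1]-.002,.132]; print(to_tool(c))
# red lever / pivot consistency
print("pivot",onz(i,(394,364),.08))
E
```

```text
hub [0.55848851 0.07913834 0.11      ]
0.15 [0.51822345 0.07256285 0.15      ] 0.04079844028432127 -170.72516547600816
0.155 [0.51846612 0.07379266 0.155     ] 0.04037782024230536 -172.39217907571964
0.16 [0.51870879 0.07502247 0.16      ] 0.03999208243014425 -174.0928143427963
0.165 [0.51895147 0.07625228 0.165     ] 0.03964224512274633 -175.82501499610802
0.17 [0.51919414 0.07748209 0.17      ] 0.03932926634628847 -177.58641754891875
0.111 [305.03814356 201.60472462]
0.149 [302.37343631 214.40358334]
0.17 [300.45466261 223.61964769]
[ 0.227 -0.097  0.953]
pivot [ 0.585158   -0.05572727  0.08      ]
```

```bash

python3 -m handwheel '[[0.1,-0.05,0,0,0,0],[0.21,-0.095,0.1,0,0,0],[0.21,-0.095,0.2,0,0,0],[0.21,-0.095,0.35,0,0,0],[0.21,-0.095,0.5,0,0,0],[0.21,-0.095,0.65,0,0,0],[0.21,-0.095,0.8,0,0,0],[0.21,-0.095,0.9,0,0,0],[0.21,-0.095,0.94,0,0,0],[0.21,-0.095,0.94,0,0,0]]'
python3 - <<'E'
from h import *
s=env.read_state();print(s["tool_pos"],s["tool_rot"],s["time"],s["contact_force"])
i=snap("wrist","w6")
E
```

```text
time: 17.95
tool_pos: [0.5188, 0.075, 0.1331]
tool_rot: [-0.0, 0.709, 0.705, -0.0]
contact_force: [-0.1, 0.0, -0.1]
finger_gap: 0.0851
gripper_force: 0.0
[0.51876514 0.07502335 0.13314532] [-6.41987990e-05  7.08934049e-01  7.05274774e-01 -5.49261761e-05] 17.95 [-0.1415942   0.01558281 -0.07861221]
```

View pics/w6.png

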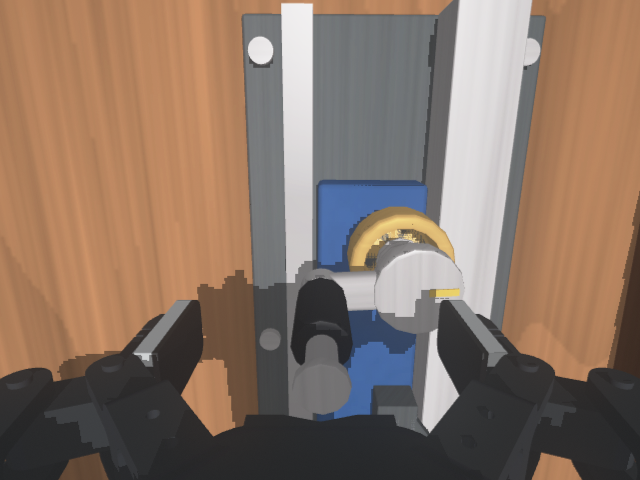

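The sleeve stands midway between the open fingers, with its top near (321,345), the cap at (322,388) and the hub top at about (420,290).

```bash
python3 - <<'E'
from h import *
i=dict(np.load("pics/w6.npz"))
print("hub",onz(i,(420,290),.11),"sleeve top",onz(i,(321,345),.149),"cap",onz(i,(322,388),.170))
print(proj(i,[.5188,.075,.149]))
E
python3 -m handwheel '[[0,0,0,0,0,0],[0,0,0,0,0,0],[0,0,0,0,0,0],[0,0,0,0,0,0],[0,0,0,0,0,0],[0,0,0,0,0,0],[0,0,0,0,0,0],[0,0,0,0,0,0],[0,0,0,0,0,0],[0,0,0,0,0,0]]' 0.8 40
```

```text
hub [0.55881294 0.07977618 0.11      ] sleeve top [0.51866687 0.07803993 0.149     ] cap [0.51888674 0.07791676 0.17      ]
[321.46738627 353.65651303]
time: 19.25
tool_pos: [0.5192, 0.075, 0.1336]
tool_rot: [0.0, 0.709, 0.705, 0.0]
contact_force: [2.1, -0.2, 2.3]
finger_gap: 0.0188
gripper_force: 39.1
```

```bash
cat >> h.py <<'E'
def arc(fa,fb,n=10,r=.0400):
    from scipy.spatial.transform import Rotation as R
    w,x,y,z=env.read_state()["tool_rot"]; M=R.from_quat([x,y,z,w]).as_matrix()
    f=np.linspace(fa,fb,n+1)[1:]; u=lambda a:np.array([np.cos(a),np.sin(a),0*a])*r*10
    for a in f:
        d=M.T@(u(a)-u(fa)); print(f"[{d[0]:.3f},{d[1]:.3f}]",end=" ")
    print()
E
python3 - <<'E'
from h import *
f0=np.radians(182)
arc(f0,f0+.5); arc(f0+.5,f0+1.0)
E
```

```text
[-0.020,0.001] [-0.040,0.004] [-0.060,0.007] [-0.079,0.011] [-0.098,0.016] [-0.117,0.023] [-0.136,0.030] [-0.154,0.038] [-0.172,0.047] [-0.190,0.057] 
[-0.017,0.011] [-0.033,0.022] [-0.049,0.035] [-0.064,0.048] [-0.078,0.062] [-0.092,0.076] [-0.105,0.091] [-0.117,0.107] [-0.129,0.124] [-0.139,0.141]
```

```bash

python3 -m handwheel '[[-0.02,0.001,0,0,0,0],[-0.04,0.004,0,0,0,0],[-0.06,0.007,0,0,0,0],[-0.079,0.011,0,0,0,0],[-0.098,0.016,0,0,0,0],[-0.117,0.023,0,0,0,0],[-0.136,0.03,0,0,0,0],[-0.154,0.038,0,0,0,0],[-0.172,0.047,0,0,0,0],[-0.19,0.057,0,0,0,0]]'
python3 -m handwheel '[[-0.017,0.011,0,0,0,0],[-0.033,0.022,0,0,0,0],[-0.049,0.035,0,0,0,0],[-0.064,0.048,0,0,0,0],[-0.078,0.062,0,0,0,0],[-0.092,0.076,0,0,0,0],[-0.105,0.091,0,0,0,0],[-0.117,0.107,0,0,0,0],[-0.129,0.124,0,0,0,0],[-0.139,0.141,0,0,0,0]]'
python3 - <<'E'
from h import *
i=snap("wrist","w7"); s=env.read_state();print(s["tool_pos"],s["contact_force"])
b=[.5588,.079]
for z in(.11,.104):print(z,proj(i,[*b,z]))
f=np.radians(182)+1; arc(f,f+.3)
E
```

```text
time: 20.5
tool_pos: [0.5247, 0.0562, 0.1335]
tool_rot: [-0.0, 0.709, 0.705, 0.001]
contact_force: [3.5, 4.8, 3.1]
finger_gap: 0.0186
gripper_force: 39.2
time: 21.75
tool_pos: [0.5377, 0.0429, 0.1334]
tool_rot: [-0.001, 0.709, 0.705, 0.0]
contact_force: [-0.0, 5.8, 5.5]
finger_gap: 0.0191
gripper_force: 39.5
[0.53801856 0.04270159 0.13344291] [1.21704516 5.30386596 5.13026967]
0.11 [375.58764035 214.23261563]
0.104 [373.58033223 211.1309293 ]
[-0.006,0.010] [-0.012,0.021] [-0.017,0.032] [-0.022,0.043] [-0.026,0.054] [-0.031,0.065] [-0.035,0.076] [-0.038,0.088] [-0.041,0.099] [-0.044,0.111]
```

View pics/w7.png

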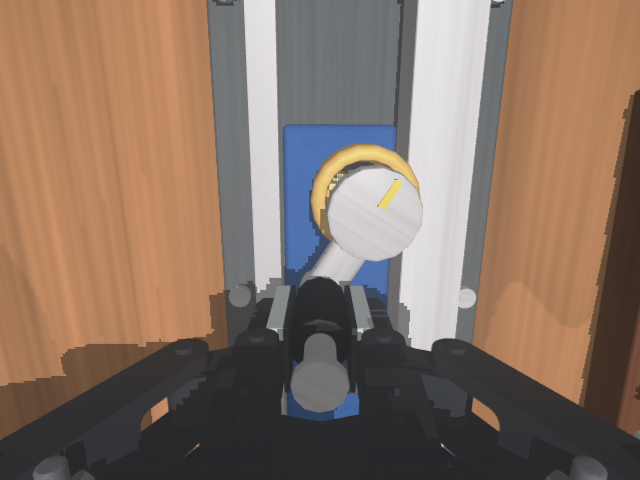

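The hub top is at (375,214), matching the undropped height, and the cap is at (320,385). In the gripper's frame the cap's row shows the sinking, so I track it and go on in small steps.

```bash
cat >> h.py <<'E'
def cap(f):
    i=snap("wrist",f); s=env.read_state(); g=cv2.cvtColor(i["frame"],cv2.COLOR_RGB2GRAY); t=cv2.cvtColor(np.load("pics/w7.npz")["frame"],cv2.COLOR_RGB2GRAY)[350:416,285:355]
    r=cv2.matchTemplate(g[310:450,265:375],t,cv2.TM_CCOEFF_NORMED); _,v,_,l=cv2.minMaxLoc(r)
    p=s["tool_pos"]; d=proj(i,[p[0],p[1],.17])-proj(i,[p[0],p[1],.164])
    y=cv2.inRange(cv2.cvtColor(i["frame"][:300],cv2.COLOR_RGB2HSV),(22,150,150),(32,255,255))
    print("cap shift",l[0]-20,l[1]-40,round(v,2),"6mm=",np.round(-d,1),"t",s["time"],"F",np.round(s["contact_force"],1),"pos",np.round(p,4), "phi",round(np.degrees(np.arctan2(p[1]-.0775,p[0]-.559))%360,1))
E
python3 -m handwheel '[[-0.005,0.01,0,0,0,0],[-0.01,0.021,0,0,0,0],[-0.014,0.032,0,0,0,0],[-0.018,0.043,0,0,0,0],[-0.021,0.054,0,0,0,0],[-0.025,0.065,0,0,0,0],[-0.028,0.076,0,0,0,0],[-0.031,0.088,0,0,0,0],[-0.033,0.099,0,0,0,0],[-0.036,0.111,0,0,0,0]]'
python3 - <<'E'
from h import *
cap("w8"); f=np.radians(182)+1.3; arc(f,f+.3);arc(f+.3,f+.6)
E
```

```text
time: 23.05
tool_pos: [0.5477, 0.0384, 0.1334]
tool_rot: [-0.002, 0.709, 0.705, -0.002]
contact_force: [-1.2, 3.9, 7.4]
finger_gap: 0.0186
gripper_force: 39.8
cap shift 0 0 0.97 6mm= [  0.  -14.2] t 23.1 F [-1.3  3.   5.9] pos [0.5479 0.0383 0.1334] phi 254.2
[-0.003,0.012] [-0.005,0.024] [-0.007,0.035] [-0.008,0.047] [-0.009,0.059] [-0.010,0.071] [-0.011,0.083] [-0.011,0.095] [-0.010,0.107] [-0.010,0.119] 
[0.001,0.012] [0.002,0.024] [0.004,0.036] [0.006,0.048] [0.009,0.059] [0.011,0.071] [0.015,0.083] [0.018,0.094] [0.022,0.105] [0.026,0.117]
```

```bash

python3 -m handwheel '[[-0.003,0.012,-0.005,0,0,0],[-0.005,0.024,-0.01,0,0,0],[-0.007,0.035,-0.015,0,0,0],[-0.008,0.047,-0.015,0,0,0],[-0.009,0.059,-0.015,0,0,0],[-0.01,0.071,-0.015,0,0,0],[-0.011,0.083,-0.015,0,0,0],[-0.011,0.095,-0.015,0,0,0],[-0.01,0.107,-0.015,0,0,0],[-0.01,0.119,-0.015,0,0,0]]'
python3 -c "
from h import *
cap('w9')"
```

```text
time: 24.35
tool_pos: [0.5614, 0.0369, 0.1348]
tool_rot: [0.0, 0.709, 0.705, -0.0]
contact_force: [-2.0, -0.3, -0.6]
finger_gap: 0.0192
gripper_force: 39.0
cap shift 0 -2 0.97 6mm= [ -0.1 -13.8] t 24.4 F [-1.9 -1.9 -1.4] pos [0.5616 0.0369 0.1348] phi 273.7
```

```bash

python3 -m handwheel '[[0.001,0.012,0,0,0,0],[0.002,0.024,0,0,0,0],[0.004,0.036,0,0,0,0],[0.006,0.048,0,0,0,0],[0.009,0.059,0,0,0,0],[0.011,0.071,0,0,0,0],[0.015,0.083,0,0,0,0],[0.018,0.094,0,0,0,0],[0.022,0.105,0,0,0,0],[0.026,0.117,0,0,0,0]]'
python3 -c "
from h import *
cap('w10')
f=np.radians(182)+1.9
for k in range(4): arc(f+k*.3,f+k*.3+.3)"
```

```text
time: 25.65
tool_pos: [0.5735, 0.0396, 0.1349]
tool_rot: [0.0, 0.709, 0.705, 0.0]
contact_force: [-0.5, -5.3, -0.1]
finger_gap: 0.0188
gripper_force: 39.0
cap shift 0 -2 0.92 6mm= [ -0.1 -13.8] t 25.7 F [ 0.2 -4.5  0.3] pos [0.5736 0.0397 0.1349] phi 291.2
[0.004,0.011] [0.009,0.022] [0.014,0.033] [0.020,0.044] [0.026,0.054] [0.032,0.064] [0.038,0.075] [0.045,0.085] [0.052,0.094] [0.059,0.104] 
[0.008,0.009] [0.015,0.018] [0.024,0.027] [0.032,0.036] [0.041,0.044] [0.049,0.052] [0.059,0.060] [0.068,0.067] [0.078,0.075] [0.087,0.082] 
[0.010,0.007] [0.020,0.013] [0.031,0.019] [0.041,0.025] [0.052,0.030] [0.063,0.035] [0.074,0.040] [0.085,0.044] [0.096,0.048] [0.108,0.052] 
[0.012,0.003] [0.023,0.006] [0.035,0.009] [0.047,0.011] [0.058,0.013] [0.070,0.015] [0.082,0.016] [0.094,0.017] [0.106,0.018] [0.118,0.018]
```

```bash

python3 -m handwheel '[[0.003,0.012,0,0,0,0],[0.007,0.024,0,0,0,0],[0.012,0.037,0,0,0,0],[0.017,0.05,0,0,0,0],[0.023,0.062,0,0,0,0],[0.029,0.074,0,0,0,0],[0.035,0.085,0,0,0,0],[0.042,0.095,0,0,0,0],[0.049,0.104,0,0,0,0],[0.056,0.114,0,0,0,0]]'
python3 -c "
from h import *
cap('w11')"
```

```text
time: 26.95
tool_pos: [0.5843, 0.0457, 0.1346]
tool_rot: [-0.0, 0.709, 0.705, -0.0]
contact_force: [-1.2, -1.5, -0.7]
finger_gap: 0.0184
gripper_force: 39.0
cap shift 0 -2 0.71 6mm= [ -0.1 -13.8] t 27.0 F [-0.5 -0.6 -0.6] pos [0.5844 0.0458 0.1347] phi 308.7
```

```bash

python3 -m handwheel '[[0.008,0.009,0,0,0,0],[0.015,0.018,0,0,0,0],[0.024,0.027,0,0,0,0],[0.032,0.036,0,0,0,0],[0.041,0.044,0,0,0,0],[0.049,0.052,0,0,0,0],[0.059,0.06,0,0,0,0],[0.068,0.067,0,0,0,0],[0.078,0.075,0,0,0,0],[0.087,0.082,0,0,0,0]]'
python3 -c "
from h import *
cap('w12')"
```

```text
time: 28.25
tool_pos: [0.5923, 0.0542, 0.1346]
tool_rot: [-0.0, 0.709, 0.705, -0.0]
contact_force: [-3.7, 0.2, -0.2]
finger_gap: 0.0191
gripper_force: 39.1
cap shift 0 -3 0.68 6mm= [ -0.1 -13.8] t 28.3 F [-3.5  1.3 -0.6] pos [0.5924 0.0543 0.1346] phi 325.3
```

```bash

python3 -m handwheel '[[0.01,0.006,0,0,0,0],[0.02,0.012,0,0,0,0],[0.031,0.017,0,0,0,0],[0.041,0.022,0,0,0,0],[0.052,0.027,0,0,0,0],[0.063,0.032,0,0,0,0],[0.074,0.036,0,0,0,0],[0.085,0.04,0,0,0,0],[0.096,0.044,0,0,0,0],[0.108,0.048,0,0,0,0]]'
python3 -c "
from h import *
cap('w13')"
```

```text
time: 29.55
tool_pos: [0.5975, 0.0648, 0.1347]
tool_rot: [-0.0, 0.709, 0.705, -0.0]
contact_force: [-4.9, -0.5, -0.2]
finger_gap: 0.0186
gripper_force: 39.1
cap shift 0 -7 0.67 6mm= [ -0.1 -13.8] t 29.6 F [-4.3 -0.5  0.5] pos [0.5975 0.0649 0.1347] phi 341.9
```

```bash

python3 -m handwheel '[[0.012,0.003,0,0,0,0],[0.023,0.006,0,0,0,0],[0.035,0.009,0,0,0,0],[0.047,0.011,0,0,0,0],[0.058,0.013,0,0,0,0],[0.07,0.015,0,0,0,0],[0.082,0.016,0,0,0,0],[0.094,0.017,0,0,0,0],[0.106,0.018,0,0,0,0],[0.118,0.018,0,0,0,0]]'
python3 -c "
from h import *
cap('w14')
f=np.radians(182)+3.1
for k in range(6): arc(f+k*.3,f+k*.3+.3)"
```

```text
time: 30.85
tool_pos: [0.5993, 0.0761, 0.1347]
tool_rot: [0.0, 0.709, 0.705, -0.0]
contact_force: [-5.1, -2.0, -0.5]
finger_gap: 0.019
gripper_force: 39.2
cap shift 0 -7 0.69 6mm= [ -0.1 -13.8] t 30.9 F [-5.  -1.7  0. ] pos [0.5994 0.0762 0.1347] phi 358.2
[0.012,-0.000] [0.024,-0.001] [0.036,-0.002] [0.048,-0.003] [0.060,-0.004] [0.072,-0.006] [0.083,-0.009] [0.095,-0.011] [0.107,-0.014] [0.118,-0.018] 
[0.011,-0.004] [0.023,-0.008] [0.034,-0.012] [0.045,-0.017] [0.056,-0.022] [0.067,-0.027] [0.077,-0.033] [0.088,-0.039] [0.098,-0.045] [0.108,-0.052] 
[0.010,-0.007] [0.019,-0.014] [0.029,-0.022] [0.038,-0.029] [0.047,-0.037] [0.056,-0.046] [0.064,-0.054] [0.072,-0.063] [0.080,-0.072] [0.088,-0.081] 
[0.007,-0.009] [0.014,-0.019] [0.021,-0.029] [0.028,-0.039] [0.034,-0.050] [0.040,-0.060] [0.045,-0.071] [0.050,-0.082] [0.055,-0.092] [0.060,-0.104] 
[0.004,-0.011] [0.008,-0.023] [0.012,-0.034] [0.015,-0.046] [0.018,-0.057] [0.020,-0.069] [0.022,-0.081] [0.024,-0.093] [0.025,-0.105] [0.026,-0.117] 
[0.001,-0.012] [0.001,-0.024] [0.001,-0.036] [0.001,-0.048] [-0.000,-0.060] [-0.001,-0.072] [-0.003,-0.084] [-0.005,-0.096] [-0.007,-0.107] [-0.009,-0.119]
```

```bash
python3 - <<'E'
from h import *
m=[]
for f in("w9","w12","w13","w14"):
    m.append(np.load(f"pics/{f}.npz")["frame"][180:430,210:460,::-1].copy())
m=np.vstack([np.hstack(m[:2]),np.hstack(m[2:])]); cv2.imwrite("pics/m1.png",cv2.resize(m,(600,600)))
E
```

View pics/m1.png

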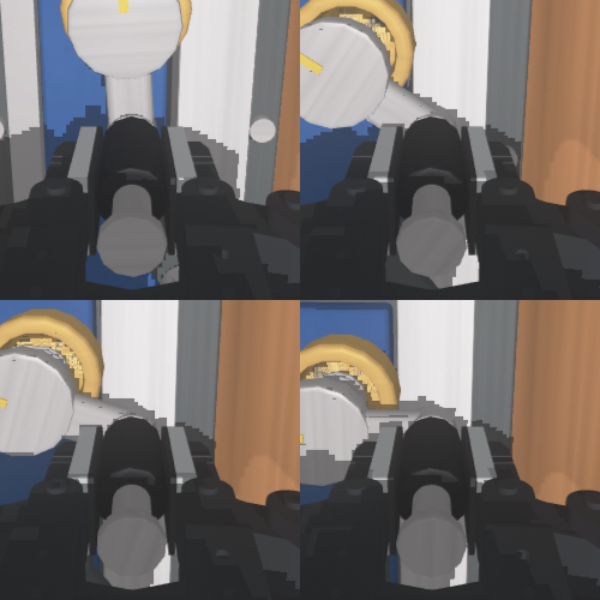

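The four crops (w9, w12, w13, w14) all have the cap in the same place in the gripper, so the bolt hasn't dropped yet and the -7 px was a poor match. I tighten the template and go on.

```bash
sed -i 's/"pics\/w7.npz"/"pics\/w14.npz"/; s/\[350:416,285:355\]/[335:408,296:344]/; s/l\[0\]-20,l\[1\]-40/l[0]-31,l[1]-25/' h.py
python3 -m handwheel '[[0.012,-0.001,0,0,0,0],[0.024,-0.002,0,0,0,0],[0.036,-0.004,0,0,0,0],[0.048,-0.006,0,0,0,0],[0.06,-0.007,0,0,0,0],[0.072,-0.01,0,0,0,0],[0.083,-0.013,0,0,0,0],[0.095,-0.015,0,0,0,0],[0.107,-0.018,0,0,0,0],[0.118,-0.022,0,0,0,0]]'
python3 -c "
from h import *
cap('w15')"
```

```text
time: 32.15
tool_pos: [0.5976, 0.0885, 0.1349]
tool_rot: [0.0, 0.709, 0.705, 0.0]
contact_force: [-1.8, -2.3, -0.6]
finger_gap: 0.0185
gripper_force: 39.1
cap shift 0 0 0.99 6mm= [ -0.1 -13.8] t 32.2 F [-3.5 -2.8 -0.2] pos [0.5976 0.0886 0.1349] phi 16.1
```

```bash

python3 -m handwheel '[[0.011,-0.004,0,0,0,0],[0.023,-0.008,0,0,0,0],[0.034,-0.012,0,0,0,0],[0.045,-0.017,0,0,0,0],[0.056,-0.022,0,0,0,0],[0.067,-0.027,0,0,0,0],[0.077,-0.033,0,0,0,0],[0.088,-0.039,0,0,0,0],[0.098,-0.045,0,0,0,0],[0.108,-0.052,0,0,0,0]]'
python3 -c "
from h import *
cap('w16')"
```

```text
time: 33.45
tool_pos: [0.5924, 0.0993, 0.1349]
tool_rot: [0.0, 0.709, 0.705, 0.0]
contact_force: [-0.4, -2.7, -0.7]
finger_gap: 0.0186
gripper_force: 39.4
cap shift 2 -12 0.78 6mm= [ -0.1 -13.8] t 33.5 F [-0.6 -3.1  0.2] pos [0.5923 0.0995 0.1349] phi 33.4
```

```bash
python3 - <<'E'
from h import *
G=lambda f:cv2.cvtColor(np.load(f"pics/{f}.npz")["frame"],cv2.COLOR_RGB2GRAY)
a,b,c=G("w14"),G("w15"),G("w16")
for y in range(330,420,6): print(y,a[y,320],b[y,320],c[y,320])
r=cv2.matchTemplate(c[310:450,265:375],a[335:408,296:344],cv2.TM_CCOEFF_NORMED);print(np.round(r[5:30:2,31],2))
f=np.radians(182)+3.7;arc(f,f+.3)
E
```

```text
330 39 40 41
336 102 104 106
342 101 103 103
348 101 103 107
354 99 96 115
360 103 105 116
366 108 112 117
372 109 113 114
378 108 112 113
384 110 111 114
390 109 110 115
396 109 109 119
402 109 110 121
408 109 110 120
414 113 117 120
[0.64 0.67 0.7  0.73 0.75 0.76 0.76 0.75 0.74 0.72 0.68 0.61 0.54]
[0.010,-0.007] [0.019,-0.014] [0.029,-0.022] [0.038,-0.029] [0.047,-0.037] [0.056,-0.046] [0.064,-0.054] [0.072,-0.063] [0.080,-0.072] [0.088,-0.081]
```

```bash
python3 - <<'E'
from h import *
m=np.hstack([np.load(f"pics/{f}.npz")["frame"][230:430,220:420,::-1] for f in("w15","w16")]); cv2.imwrite("pics/m2.png",cv2.resize(m,(800,400)))
E
```

```text
(no output)
```

View pics/m2.png

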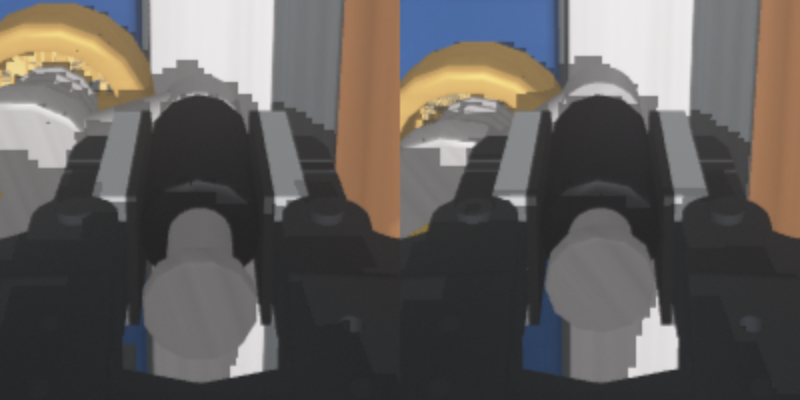

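In w16 the cap has moved up about 13.5 px in the gripper, which matches 6 mm, so the bolt has dropped between 3.4 and 3.7 rad back. Next I refine the circle from the measured positions and plan the full forward turn.

```bash
python3 - <<'E'
from h import *
from scipy.optimize import least_squares
P=np.array([[.5192,.075],[.5247,.0562],[.538,.0427],[.5479,.0383],[.5616,.0369],[.5736,.0397],[.5844,.0458],[.5924,.0543],[.5975,.0649],[.5994,.0762],[.5976,.0886],[.5923,.0995]])
for fr in (0,1):
    g=lambda q:np.hypot(*(P-q[:2]).T)-(q[2] if fr else .04)
    s=least_squares(g,[.559,.077,.04]);print(s.x,np.round(g(s.x)*1e3,1))
c=s.x[:2]; print(np.degrees(np.arctan2(*(P-c).T[::-1]))%360)
f=np.arctan2(P[-1,1]-s.x[1],P[-1,0]-s.x[0]);d=6.433/6;print(np.degrees(f))
for k in range(6): arc(f-k*d,f-(k+1)*d)
E
```

```text
[0.55923738 0.07678738 0.04      ] [ 0.1  0.2  0.2  0.1 -0.  -0.2 -0.1  0.1  0.1  0.2  0.1  0.1]
[0.55917035 0.07692923 0.04014081] [-0.1  0.1  0.1  0.1 -0.  -0.2 -0.1  0.1  0.   0.1  0.  -0.1]
[182.76332231 211.02119005 238.26373093 253.73502683 273.47341916
 291.18580105 309.0241148  325.74533109 342.57625981 358.96153322
  16.89310665  34.26605934]
34.26605933883349
[-0.037,0.022] [-0.075,0.041] [-0.116,0.055] [-0.158,0.065] [-0.200,0.070] [-0.243,0.070] [-0.286,0.066] [-0.328,0.058] [-0.368,0.045] [-0.408,0.027] 
[-0.037,-0.021] [-0.072,-0.047] [-0.104,-0.075] [-0.132,-0.107] [-0.157,-0.142] [-0.178,-0.180] [-0.195,-0.219] [-0.207,-0.260] [-0.215,-0.302] [-0.219,-0.345] 
[0.001,-0.043] [0.007,-0.085] [0.017,-0.127] [0.031,-0.167] [0.050,-0.206] [0.073,-0.242] [0.099,-0.276] [0.129,-0.307] [0.162,-0.334] [0.198,-0.357] 
[0.038,-0.020] [0.078,-0.035] [0.120,-0.046] [0.162,-0.053] [0.205,-0.055] [0.248,-0.052] [0.290,-0.045] [0.331,-0.033] [0.371,-0.017] [0.409,0.003] 
[0.035,0.024] [0.068,0.052] [0.098,0.083] [0.124,0.117] [0.146,0.154] [0.164,0.193] [0.178,0.233] [0.187,0.275] [0.192,0.318] [0.193,0.360] 
[-0.004,0.043] [-0.013,0.085] [-0.026,0.125] [-0.044,0.165] [-0.065,0.202] [-0.091,0.236] [-0.120,0.268] [-0.152,0.296] [-0.187,0.321] [-0.224,0.342]
```

```bash

python3 -m handwheel '[[-0.037,0.022,0,0,0,0],[-0.075,0.041,0,0,0,0],[-0.116,0.055,0,0,0,0],[-0.158,0.065,0,0,0,0],[-0.2,0.07,0,0,0,0],[-0.243,0.07,0,0,0,0],[-0.286,0.066,0,0,0,0],[-0.328,0.058,0,0,0,0],[-0.368,0.045,0,0,0,0],[-0.408,0.027,0,0,0,0]]'
python3 -m handwheel '[[-0.037,-0.021,0,0,0,0],[-0.072,-0.047,0,0,0,0],[-0.104,-0.075,0,0,0,0],[-0.132,-0.107,0,0,0,0],[-0.157,-0.142,0,0,0,0],[-0.178,-0.18,0,0,0,0],[-0.195,-0.219,0,0,0,0],[-0.207,-0.26,0,0,0,0],[-0.215,-0.302,0,0,0,0],[-0.219,-0.345,0,0,0,0]]'
python3 -c "
from h import *
cap('w17')"
```

```text
time: 34.75
tool_pos: [0.5947, 0.0582, 0.1349]
tool_rot: [0.0, 0.709, 0.705, 0.0]
contact_force: [0.2, 2.9, 0.4]
finger_gap: 0.019
gripper_force: 39.5
time: 36.0
tool_pos: [0.5602, 0.0368, 0.135]
tool_rot: [0.0, 0.709, 0.705, 0.0]
contact_force: [2.1, 4.4, -0.6]
finger_gap: 0.0188
gripper_force: 39.4
cap shift 2 -18 0.59 6mm= [  0.  -13.8] t 36.05 F [-0.3  3.2 -0.4] pos [0.5595 0.0368 0.1348] phi 270.7
```

Forces are low and the bolt is sinking. I carry on with the turn.

```bash

python3 -m handwheel '[[0.001,-0.043,0,0,0,0],[0.007,-0.085,0,0,0,0],[0.017,-0.127,0,0,0,0],[0.031,-0.167,0,0,0,0],[0.05,-0.206,0,0,0,0],[0.073,-0.242,0,0,0,0],[0.099,-0.276,0,0,0,0],[0.129,-0.307,0,0,0,0],[0.162,-0.334,0,0,0,0],[0.198,-0.357,0,0,0,0]]'
python3 -m handwheel '[[0.038,-0.02,0,0,0,0],[0.078,-0.035,0,0,0,0],[0.12,-0.046,0,0,0,0],[0.162,-0.053,0,0,0,0],[0.205,-0.055,0,0,0,0],[0.248,-0.052,0,0,0,0],[0.29,-0.045,0,0,0,0],[0.331,-0.033,0,0,0,0],[0.371,-0.017,0,0,0,0],[0.409,0.003,0,0,0,0]]'
python3 -m handwheel '[[0.035,0.024,0,0,0,0],[0.068,0.052,0,0,0,0],[0.098,0.083,0,0,0,0],[0.124,0.117,0,0,0,0],[0.146,0.154,0,0,0,0],[0.164,0.193,0,0,0,0],[0.178,0.233,0,0,0,0],[0.187,0.275,0,0,0,0],[0.192,0.318,0,0,0,0],[0.193,0.36,0,0,0,0]]'
python3 -c "
from h import *
cap('w18')"
```

```text
time: 37.3
tool_pos: [0.5246, 0.0566, 0.1349]
tool_rot: [0.0, 0.709, 0.705, 0.0]
contact_force: [5.3, -0.5, 0.4]
finger_gap: 0.0186
gripper_force: 39.6
time: 38.55
tool_pos: [0.5241, 0.0964, 0.1343]
tool_rot: [0.0, 0.709, 0.706, -0.002]
contact_force: [2.8, -4.3, -0.3]
finger_gap: 0.0188
gripper_force: 39.4
time: 39.8
tool_pos: [0.5607, 0.117, 0.1345]
tool_rot: [-0.001, 0.709, 0.705, -0.0]
contact_force: [-1.3, -2.9, -0.5]
finger_gap: 0.0191
gripper_force: 39.5
cap shift 0 -18 0.69 6mm= [ -0.2 -13.9] t 39.85 F [-1.5 -1.8 -0.1] pos [0.5614 0.1169 0.1347] phi 86.4
```

```bash

python3 -m handwheel '[[-0.004,0.043,0,0,0,0],[-0.013,0.085,0,0,0,0],[-0.026,0.125,0,0,0,0],[-0.044,0.165,0,0,0,0],[-0.065,0.202,0,0,0,0],[-0.091,0.236,0,0,0,0],[-0.12,0.268,0,0,0,0],[-0.152,0.296,0,0,0,0],[-0.187,0.321,0,0,0,0],[-0.224,0.342,0,0,0,0]]'
python3 -m handwheel '[[0,0,0,0,0,0],[0,0,0,0,0,0],[0,0,0,0,0,0],[0,0,0,0,0,0],[0,0,0,0,0,0],[0,0,0,0,0,0],[0,0,0,0,0,0],[0,0,0,0,0,0],[0,0,0,0,0,0],[0,0,0,0,0,0]]'
python3 - <<'E'
from h import *
cap('w19'); p=env.read_state()["tool_pos"]; print(np.degrees(np.arctan2(p[1]-.0769,p[0]-.5592)))
# cap row profile: width of grey non-black columns by row, w15/w16/w19
for f in("w15","w16","w19"):
    g=cv2.cvtColor(np.load(f"pics/{f}.npz")["frame"],cv2.COLOR_RGB2GRAY)
    m=((g[:,285:355]>85)&(g[:,285:355]<135)).sum(1); print(f,m[320:412:4])
i=np.load("pics/w19.npz"); j=np.load("pics/w1.npz")
k=snap("top","t19"); m=red(k); ys,xs=np.nonzero(m[250:320,300:400]); print("lever red", xs.min()+300,xs.max()+300,ys.min()+250,ys.max()+250)
E
```

```text
time: 41.1
tool_pos: [0.5954, 0.094, 0.1348]
tool_rot: [0.0, 0.709, 0.705, 0.0]
contact_force: [-1.7, 0.8, -0.6]
finger_gap: 0.019
gripper_force: 39.5
time: 42.35
tool_pos: [0.5953, 0.0941, 0.1349]
tool_rot: [0.0, 0.709, 0.705, 0.0]
contact_force: [0.5, -2.0, 0.7]
finger_gap: 0.0189
gripper_force: 39.5
cap shift 4 -15 0.74 6mm= [ -0.1 -13.8] t 42.4 F [ 0.5 -2.  -0.4] pos [0.5953 0.0942 0.1349] phi 24.7
25.55962232141589
w15 [ 0  0  0  0 16 26 30 31 32 32 39 51 53 55 56 57 56 57 56 52 49 46 45]
w16 [ 0  0  0  0 17 26 30 34 43 48 53 53 55 55 55 54 48 42 40 36 33 33 33]
w19 [ 0  0  0  6 29 38 45 48 50 52 53 52 52 49 48 49 46 44 44 40 39 39 39]
lever red 333 367 252 259
```

```bash
python3 -c "
from plant import sign_off
print(sign_off())"
```

```text
the job is handed in; nothing more can be done
None
```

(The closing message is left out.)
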